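# Gauge a lime-plaster test bar with the micrometer ratchet

## Task

Gauge the thickness of the long lime-plaster test bar on the granite gauge stand: lay it flat on the granite under the micrometer spindle, lengthwise from the front, and slide it gently back until its end sits squarely against the steel stop. Then close the spindle onto it by turning only the ratchet cap on top clockwise until the clutch clicks about three times (six at the most), and let go, leaving the bar held under the spindle at the clutch's own force. The bar is brittle, so never ram it into the stop or force the spindle down on it, and leave everything else on the table where it is.

Things in the scene. Friction and masses are not known exactly. Their poses are not given: they have to be found in the camera images.
- bar: The work: the longest off-white lime-plaster bar, 160 mm long (its own x), 40 mm wide (its own y), somewhere between 12 and 16 mm thick (that is what is to be gauged), about 130 g, lying flat and loose on the table, on one or the other side of the stand. Both ends are alike. Origin at the centre of its underside.
- gauge: The gauge stand, fixed on the table; place and yaw differ from run to run. Its x points from its front (robot side) to the back, z up; origin on the table straight under the spindle. Black granite plate, 200 mm (x) by 150 mm (y) centred on the origin, flat top 46 mm above the table. Behind the spindle, at x = 76 mm, a 25 mm column, top at 175 mm.
- stop: Low steel back stop on the granite behind the spindle: upright face 50 mm wide, 18 mm high, square to the stand's x. Origin: foot of the middle of that face, on the granite top, 30 mm behind the spindle axis; axes as the stand's. With the bar home against it, the bar's centre is 80 mm in front of this point and its front end overhangs the granite's front edge by 30 mm.
- spindle: The steel measuring spindle, 8 mm thick, hanging out of the boss. It moves only up and down. Origin at the centre of its flat tip, at the start some 15 to 18 mm above the granite, clear of a bar lying flat there by at least 3 mm. It comes down 10 mm for each clockwise turn of thimble and ratchet (1.6 mm per radian).
- ratchet_grip (a point): Middle of the ratchet cap, the topmost part: knurled dark steel cylinder, 24 mm diameter, 26 mm high (187.5 to 213.5 mm above the table), axis upright over the spindle; keeps its height. Right below, 165.5 to 185.5 mm, the 30 mm aluminium thimble, which bypasses the clutch. White marks on both line up until the clutch slips. The cap stays where it is left: turn it in several grasps.
- ratchet (a joint): Slip of the clutch, rad: how far the cap has turned clockwise (seen from above) against the thimble. 0 at the start and while cap, thimble and spindle move together (0.015 N m); once the spindle bears on the work it slips, 0.524 per click, 12 a turn; torque peaks near 0.04 N m and falls off at each click; the spindle then presses with about 17 N, and 5 to 10 N remain after letting go.
- half_bar: A bystander: a broken half of such a bar, 85 by 40 mm and as thick, lying flat in front of the stand.
- tube_tray: A bystander: low wooden tray of paint tubes, 170 by 110 mm, 24 mm high, on the other side of the stand from the bar.
- tub: A bystander: white plastic tub of orange pigment paste, 130 by 95 by 50 mm.
- brush_jar: A bystander: glass jar, 72 mm wide, 90 mm high, with brushes standing in it up to 190 mm high.
- pigment_jar: A bystander: small closed jar, 48 mm wide and 55 mm high.
- spatula: A bystander: spatula lying flat, 180 mm long.
- brush: A bystander: flat brush lying on the table, 180 mm long.
- head (a point): Middle of the grey plastic electronics housing above the spindle: 50 mm (stand's x, 22 mm of it in front of the spindle axis) by 46 by 40 mm, from 123 to 163 mm above the table. The arm below it (88 to 118 mm high) clamps the head in a 40 mm round boss. Nothing of the head reaches further than 22 mm in front of the spindle axis.
Things that resemble listed ones, but are neither listed nor needed, are in the scene too. Leave any pink look-alike of the bar alone.

How it is judged:
On the way, in this order (a step that is already met when the one before it is completed fails the run):
1. the bar lies flat on the granite under the spindle, square against the stop (x of bar in the frame of stop between -0.083 and -0.077 m and y of bar in the frame of stop between -0.012 and 0.012 m and z of bar in the frame of stop between -0.002 and 0.002 m and angle between the x axis of bar and the x axis of stop, either way round below 0.07 rad and value of joint ratchet below 0.4 rad), for 0.2 s.
2. with the spindle bearing on the bar, the ratchet's clutch has clicked at least twice (value of joint ratchet above 1 rad and contact force between spindle and bar above 5 N), for 0.1 s.
At the end, for the whole second after the job is handed in: The bar lies flat on the granite (within 2 mm), lengthwise under the spindle (middle line within 12 mm, within 4 degrees), its end within 3 mm of the stop; the clutch has slipped 2 to 6 clicks (1.0 to 3.4 rad) and the spindle still bears on the bar with 3 to 22 N, with the robot's hand off (x of bar in the frame of stop between -0.083 and -0.077 m and y of bar in the frame of stop between -0.012 and 0.012 m and z of bar in the frame of stop between -0.002 and 0.002 m and angle between the x axis of bar and the x axis of stop, either way round below 0.07 rad and contact force between spindle and bar between 3 and 22 N and value of joint ratchet between 1 and 3.4 rad); the robot touches nothing.
It fails at once if the spindle is forced onto the bar with more than 25 N (contact force between spindle and bar above 25 N).
It fails at once if the bar is rammed into the stop with more than 20 N (contact force between bar and stop above 20 N).
It fails at once if the clutch is ratcheted on past six clicks (value of joint ratchet above 3.4 rad).
It fails at once if a bystander is shifted by more than 20 mm (distance of any of half_bar, tube_tray, tub, brush_jar, pigment_jar, spatula, brush from where it was at the start of the episode above 0.02 m).
It also fails if it takes over 72 s, if anything falls off the work surface, if the arm or the gripper's body presses on something with over 40 N, if the wrist force passes 120 N, or if a joint passes its speed limit or range.

## Robot

A 6-joint arm with a two-finger parallel gripper is mounted at the origin on the work surface. World frame = base frame: x ahead of the robot, y to its left, z up, the work surface at z = 0. Lengths are in m, angles in rad, forces in N, time in s.
With the tool pointing down it reaches from about 0.35 to 0.775 m from the base axis. Payload 7.3 kg.
Tool frame: the origin (TCP) lies on the mounting face of the last link; the fingertips stand 178 mm ahead of it and the grasp point (between the pads) lies 159 mm ahead of it (robot.tcp_to_tips is the distance from the TCP to the fingertips, in m); z points along the fingers, y is the direction in which the jaws open and shut (so a half turn about z gives the same grasp; the last joint's range is limited). The gripper opens to 92 mm and grips with 3 to 60 N. Pads are 19 mm wide; open, the fingers measure 130 mm over their backs; the gripper's body (75 mm by 190 mm) begins 47 mm behind the grasp point.
Start: joints at [-1.475, 0.342, 1.524, -0, 1.275, -0.146], TCP at [0.126, -0.51, 0.405] pointing down, gripper open.
Joint ranges: [-2.53, 2.53], [-0.77, 2.02], [0.04, 2.7], [-1, 4.14], [0.28, 2.66], [-3.11, 3.11]. Speed limits (rad/s): [2.57, 2.57, 3.14, 3.14, 3.14, 3.14].

## Interface

Orientations are given as [roll, pitch, yaw] about the fixed x, y, z axes, in that order (R = Rz(yaw) Ry(pitch) Rx(roll)).
In Python, from cell import robot, viewer gives the robot as it stands.
- The arm moves only by the shell command python3 -m creep 'ROWS' [OPENING] [FORCE]. ROWS is JSON, a list that holds one entry, the list of rows, each a list of 6 numbers: the shift along the world's x, y, z in mm, then the turn, a rotation vector about the world's x, y, z in degrees. A call has 1 to 5 rows; each row shifts and turns the pose as measured when the row begins; what a row does not reach is not made up. A row lasts 1/12 s, in which the tool goes at most 41.7 mm and 7.16 degrees, less where a joint would pass 70% of its speed; a pose out of reach is approached as far as the arm can. A call with a gripper value outside its range is refused whole. OPENING is the closure, from -1 (fully open) to 1 (shut), set as the call begins (- or left out, the last holds). The fingers move at their own pace and stop on an object; FORCE is the grip in N (left out, the last holds). Time passes only in rows, so rows that do not move let the fingers close. It gives the time, the measured TCP pose, the force and the opening at its end, in the units of the state.
- robot.observe(): the state, without advancing time (a new reading comes with each control period).
- viewer.read_camera(name): name is "scene" or "side" or "wrist"; returns the picture (480x640x3 uint8, blue, green, red); there is no depth.
- viewer.camera_model(name): a dict with "fx", "fy", "cx", "cy" (pixels), "k1" (the pictures are not rectified: a ray, as slopes to the right and down, at radius r is drawn at 1 + k1 r^2 times it, then the intrinsics apply), "pose" (4x4, takes a point from camera to world coordinates); the wrist camera has in their place "mount" (4x4, takes a point from camera to tool coordinates, whose origin is the TCP and whose axes are the flange's). Camera axes: x right, y up, looking along -z (the intrinsics and any distortion apply to the point x, -y, -z); pixel columns grow to the right and rows downward; lengths in m; the calibration is good to about 2 mm. A picture is of the moment at which its call begins: read the wrist's pose just before it. camera_model takes no time and is no camera call.
- robot.hand_in(): hands the job in, once; it reports no verdict.
The state is a dict: "time": time; "qpos": joint angles; "qvel": joint speeds; "joint_efforts": joint torques, N m; "tool_pos": TCP position; "tool_rot": TCP orientation; "contact_force": force on the tool from outside, world axes, zero at the start; "torque": the same for the moment, N m; "opening": finger opening in m.
Only numpy, scipy, OpenCV 4.12 (cv2) and the standard library are available. Lean on these libraries where they do the work, as an engineer would, in place of code of your own. Each camera call takes 0.05 s, during which the arm holds its last target. There are 200 camera calls.

## Working session

There is one attempt and no reset: what is moved stays moved. The work goes in short steps, Python scripts to look and compute and a shell command to move; the robot and the scene stay as the last step left them, time stands still between calls to the robot, and variables do not carry over. Pictures are saved under pics/ and viewed, about 8 in all and at most 12, crops included, and the job is handed in when it is done.

```bash
ls; mkdir -p pics; python3 - <<'E'
from cell import robot, viewer
import cv2, numpy as np
print(robot.observe())
for n in ("scene","side","wrist"):
    m=viewer.camera_model(n); print(n,{k:(np.round(v,4).tolist()) for k,v in m.items()})
    if n!="wrist": cv2.imwrite(f"pics/{n}0.png",viewer.read_camera(n))
E
```

```text
pics
{'time': 0.0, 'qpos': array([-1.47498365e+00,  3.42730844e-01,  1.52501487e+00,  2.21965403e-06,
        1.27539663e+00, -1.46006028e-01]), 'qvel': array([-0.00013103, -0.00012373,  0.0005152 ,  0.00084458, -0.00075803,
        0.00100343]), 'joint_efforts': array([ 2.65236355e-03, -4.31233764e+01, -2.44222873e+01,  7.19693466e-02,
        5.60268725e-02, -1.19150254e-04]), 'tool_pos': array([ 0.1257271 , -0.50958623,  0.40404128]), 'tool_rot': array([-3.14005976e+00, -2.27560733e-04,  2.41817880e-01]), 'contact_force': array([-0.3775933 , -0.20413149, -0.21974497]), 'torque': array([-0.03471813, -0.05010124,  0.00471023]), 'opening': 0.09197363885741008}
scene {'fx': 449.8385, 'fy': 449.8385, 'cx': 316.7435, 'cy': 241.5372, 'k1': -0.0288, 'pose': [[-0.1213, -0.5182, 0.8466, 1.4649], [0.9926, -0.0607, 0.105, 0.1639], [-0.003, 0.8531, 0.5217, 0.7342], [0.0, 0.0, 0.0, 1.0]]}
side {'fx': 469.1627, 'fy': 469.1627, 'cx': 319.9917, 'cy': 249.0764, 'k1': -0.0269, 'pose': [[-0.6621, 0.3659, -0.654, -0.2608], [-0.7493, -0.3118, 0.5842, 0.7387], [0.0099, 0.8769, 0.4806, 0.715], [0.0, 0.0, 0.0, 1.0]]}
wrist {'fx': 354.9222, 'fy': 354.9222, 'cx': 321.0114, 'cy': 235.8769, 'k1': -0.0317, 'mount': [[-0.0001, 0.9568, 0.2909, 0.0792], [1.0, -0.0002, 0.001, 0.0001], [0.001, 0.2909, -0.9568, 0.02], [0.0, 0.0, 0.0, 1.0]]}
```

View pics/scene0.png

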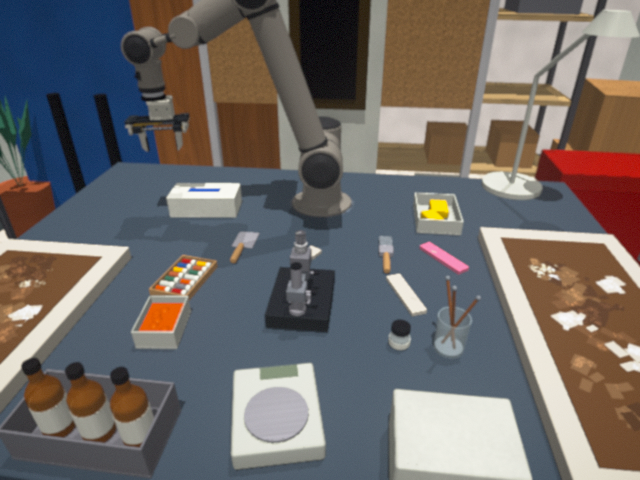

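View pics/side0.png

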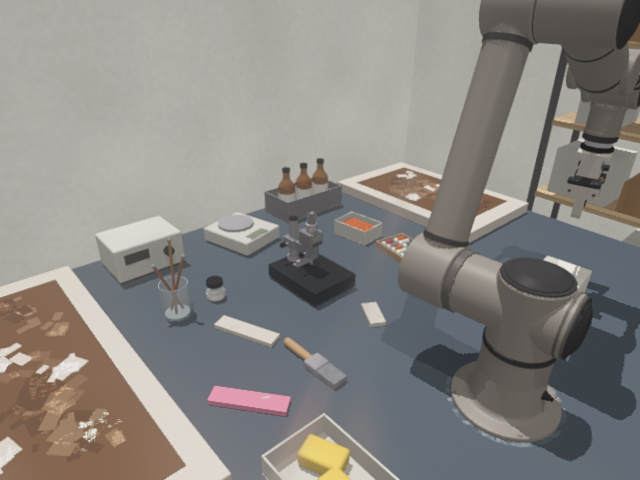

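Candidates for the bar are the off-white bar at scene (406,294) / side (247,331), the pink look-alike at scene (443,257), and the short half bar at scene (312,252). By the description I choose the off-white one at (406,294). Next I measure it and the stand.

```bash
cat > h.py <<'E'
from cell import robot, viewer
import cv2, numpy as np
from scipy.spatial.transform import Rotation as R
def cam(n):
    m=viewer.camera_model(n)
    if n=="wrist":
        s=robot.observe(); T=np.eye(4); T[:3,:3]=R.from_euler("xyz",s["tool_rot"]).as_matrix(); T[:3,3]=s["tool_pos"]
        m["pose"]=T@np.array(m["mount"])
    m["pose"]=np.array(m["pose"]); return m
def shot(n): m=cam(n); return m,viewer.read_camera(n)
def rays(m,uv):
    uv=np.atleast_2d(uv).astype(float); d=(uv-[m["cx"],m["cy"]])/[m["fx"],m["fy"]]; u=d.copy()
    for _ in range(20): u=d/(1+m["k1"]*(u**2).sum(1,keepdims=True))
    return m["pose"][:3,3],np.c_[u[:,0],-u[:,1],-np.ones(len(u))]@m["pose"][:3,:3].T
def onplane(m,uv,z):
    o,d=rays(m,uv); return o+d*((z-o[2])/d[:,2])[:,None]
def proj(m,P):
    p=(np.atleast_2d(P)-m["pose"][:3,3])@m["pose"][:3,:3]; u=np.c_[p[:,0],-p[:,1]]/-p[:,2:]
    u*=1+m["k1"]*(u**2).sum(1,keepdims=True); return u*[m["fx"],m["fy"]]+[m["cx"],m["cy"]]
def tri(m1,a,m2,b):
    o,d=rays(m1,a);p,e=rays(m2,b);d=d[0];e=e[0]
    t=np.linalg.lstsq(np.c_[d,-e],p-o,rcond=None)[0]; A=o+d*t[0];B=p+e*t[1]
    return (A+B)/2,np.linalg.norm(A-B)
def blob(mask,seed):
    n,l=cv2.connectedComponents(mask.astype(np.uint8)); return (l==l[seed[1],seed[0]])&(l[seed[1],seed[0]]>0)
def rect(m,b,z):   # min-area rectangle of a mask cast on plane z: centre, sizes, long-axis yaw deg
    c=max(cv2.findContours(b.astype(np.uint8),0,cv2.CHAIN_APPROX_NONE)[0],key=cv2.contourArea)[:,0]
    X=onplane(m,c,z)[:,:2]; (cx,cy),(w,h),a=cv2.minAreaRect((X*1000).astype(np.float32))
    if w<h: w,h,a=h,w,a+90
    return np.round([cx,cy,w,h,(a+90)%180-90],1)
E
python3 - <<'E'
from h import *
for n,sb,sh,sg in (("scene",(406,294),(314,252),(278,308)),("side",(247,331),(373,314),(300,280))):
    m=cam(n); im=cv2.imread(f"pics/{n}0.png"); hsv=cv2.cvtColor(im,cv2.COLOR_BGR2HSV)
    w=(hsv[...,2]>150)&(hsv[...,1]<60)
    for s in(sb,sh): print(n,s,rect(m,blob(w,s),.013),blob(w,s).sum())
    print("bgcol",im[360,330] if n=="scene" else im[330,300], "gran",im[sg[1],sg[0]])
    k=hsv[...,2]<32
    b=blob(k,sg); print(b.sum(), rect(m,b,.046) if b.sum()>50 else None)
a=cv2.imread("pics/scene0.png")[220:340,255:435]; b=cv2.imread("pics/side0.png")[200:360,200:400]
cv2.imwrite("pics/crop.png",np.vstack([cv2.resize(a,(540,360),interpolation=2)[:, :450],cv2.resize(b,(450,240),interpolation=2)]) if 0 else np.hstack([cv2.resize(a,(400,480),interpolation=2)[:,:0],cv2.resize(a[:,:90],(400,533),interpolation=2),cv2.resize(b[:133,60:160],(400,533),interpolation=2)]))
E
```

```text
scene (406, 294) [517.5 277.5 169.1  44.1  22.6] 677
scene (314, 252) [346.3  20.2  55.9  31.6  16.5] 84
bgcol [112  98  83] gran [56 50 48]
0 None
side (247, 331) [513.5 279.6 162.3  43.4  22.5] 795
side (373, 314) [362.3   2.3  87.5  41.  -30.9] 347
bgcol [119 110 101] gran [62 60 59]
0 NoneTraceback (most recent call last):
  File "<stdin>", line 10, in <module>
    return _nx.concatenate(arrs, 1, dtype=dtype, casting=casting)
           ~~~~~~~~~~~~~~~^^^^^^^^^^^^^^^^^^^^^^^^^^^^^^^^^^^^^^^
ValueError: all the input array dimensions except for the concatenation axis must match exactly, but along dimension 0, the array at index 0 has size 480 and the array at index 1 has size 533
```

```bash
python3 - <<'E'
import cv2,numpy as np
a=cv2.imread("pics/scene0.png")[225:335,260:350]; b=cv2.imread("pics/side0.png")[205:305,262:362]; c=cv2.imread("pics/scene0.png")[265:325,380:440]
f=lambda x,s,h:cv2.copyMakeBorder(cv2.resize(x,None,fx=s,fy=s,interpolation=2),0,h-x.shape[0]*s,0,0,0)
cv2.imwrite("pics/crop1.png",np.hstack([f(a,4,450),f(b,4,450)]))
E
```

```text
(no output)
```

View pics/crop1.png

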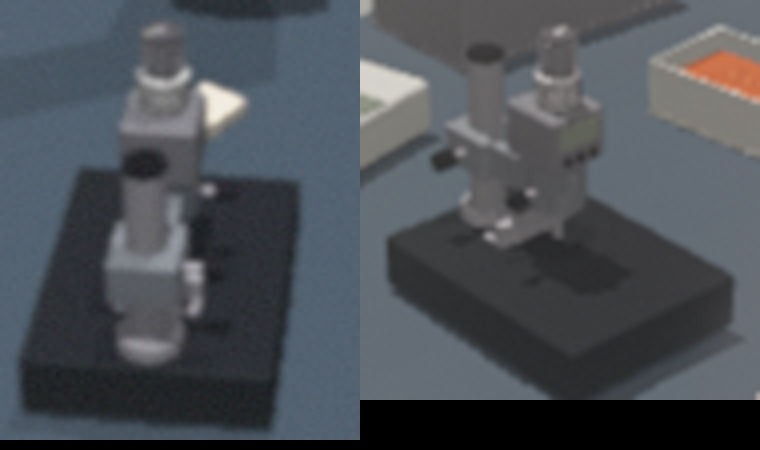

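```bash
python3 - <<'E'
from h import *
m=cam("scene"); s=cam("side")
P=onplane(m,[(280,268),(334.5,270.5),(328,318),(266.2,313.7)],.046); print(P.round(4), P.mean(0))
Q=onplane(s,[(315.75,294.2),(355,275.5),(269,265)],.046); print(Q.round(4),(Q[1]+Q[2])/2)
for a,b in((P[0],P[3]),(P[1],P[2]),(Q[0],Q[2])): d=b-a; print("x-edge",np.linalg.norm(d),np.degrees(np.arctan2(d[1],d[0])))
for a,b in((P[0],P[1]),(P[3],P[2]),(Q[1],Q[0])): d=b-a; print("y-edge",np.linalg.norm(d),np.degrees(np.arctan2(-d[0],d[1])))
print("cap top",tri(m,(300.7,232),s,(311.5,213)))
E
```

```text
[[ 0.4944 -0.0558  0.046 ]
 [ 0.4889  0.09    0.046 ]
 [ 0.6791  0.0919  0.046 ]
 [ 0.6812 -0.0524  0.046 ]] [0.58589417 0.01843024 0.046     ]
[[ 0.4788  0.0906  0.046 ]
 [ 0.4772 -0.0482  0.046 ]
 [ 0.6724  0.095   0.046 ]] [0.57481247 0.02339363 0.046     ]
x-edge 0.18686967861096299 1.0644523361450349
x-edge 0.19028620814162764 0.5513503545597513
x-edge 0.19368158280656375 1.2985615047037302
y-edge 0.14597236932697813 2.167657641456139
y-edge 0.1442425018944009 0.8267408451602808
y-edge 0.13878889597451952 -0.6549573020749684
cap top (array([0.58166586, 0.01710534, 0.2131298 ]), np.float64(0.0003899365193488879))
```

The crops show the stand: the plate's top corners measure about 190x145 mm (some pixel loss), the cap top triangulates to z=0.213 as it should, and the yaw is about 1°. The bar measures 162x43 mm at (0.515, 0.279), yaw 22.5°. I move towards its front part, with the wrist camera facing the robot (tool yaw about 202°) so it stays clear of the head later.

```bash

python3 -m creep '[[[25,28,0,0,0,7.1],[25,28,0,0,0,7.1],[25,28,0,0,0,7.1],[25,28,0,0,0,7.1],[25,28,0,0,0,7.1]]]' -1 | tail -3
python3 -m creep '[[[25,28,0,0,0,7.1],[25,28,0,0,0,7.1],[25,28,0,0,0,7.1],[25,28,0,0,0,7.1],[25,28,0,0,0,7.1]]]' | tail -3
python3 -m creep '[[[25,28,0,0,0,7.1],[25,28,0,0,0,7.1],[25,28,0,0,0,7.1],[10,30,0,0,0,7.1],[0,30,0,0,0,7.1]]]' | tail -3
```

```text
tool_rot: [-3.138, 0.0, 0.865]
contact_force: [0.4, -1.1, 0.6]
opening: 0.0918
tool_rot: [-3.136, -0.001, 1.491]
contact_force: [0.8, -0.1, -0.0]
opening: 0.0919
tool_rot: [-3.137, -0.001, 2.117]
contact_force: [-0.4, -0.1, 0.8]
opening: 0.0915
```

```bash

python3 -m creep '[[[3,30,0,0,0,7.1],[3,30,0,0,0,7.1],[3,30,0,0,0,7.1],[3,30,0,0,0,7.1],[3,30,0,0,0,7.1]]]' | tail -4
python3 -m creep '[[[3,30,0,0,0,7.1],[3,30,0,0,0,7.1],[3,30,0,0,0,7.1],[3,30,0,0,0,7.1],[3,30,0,0,0,7.1]]]'
```

```text
tool_pos: [0.4839, 0.0909, 0.397]
tool_rot: [-3.134, -0.005, 2.741]
contact_force: [0.7, 0.0, -0.0]
opening: 0.0915
time: 2.18
tool_pos: [0.4977, 0.249, 0.3952]
tool_rot: [-3.133, -0.008, -2.917]
contact_force: [1.0, 0.1, -0.3]
opening: 0.0918
```

```bash
python3 - <<'E'
from h import *
m,im=shot("wrist"); cv2.imwrite("pics/w1.png",im); hsv=cv2.cvtColor(im,cv2.COLOR_BGR2HSV)
w=(hsv[...,2]>150)&(hsv[...,1]<60)
p=proj(m,(.5145,.2785,.013))[0]; print(p)
print(rect(m,blob(w,tuple(p.astype(int))),.014))
print(robot.observe()["tool_pos"],robot.observe()["tool_rot"])
E
```

```text
[347.31342353 230.8900448 ]
[515.5 278.6 161.   42.2  22.8]
[0.49770378 0.25336649 0.39507517] [-3.13647677 -0.00697291 -2.90670425]
```

View pics/w1.png

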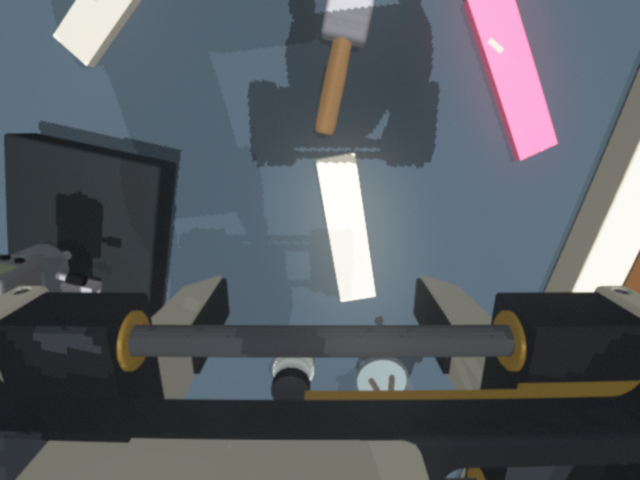

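The wrist view shows the chosen bar from (337,155) to (358,300), plain off-white, 161x42 mm; the pink one is at (510,75) and the half bar at (95,25). This agrees with the other two views. The spatula handle ends at (326,133), just off the bar's front end.

```bash
cat >> h.py <<'E'
def go(gx,gy,gz,yawdeg):  # remaining shift (mm) and turn (deg) to bring the grasp point there, tool down
    s=robot.observe(); Rc=R.from_euler("xyz",s["tool_rot"]); Rt=R.from_euler("xyz",[np.pi,0,np.radians(yawdeg)])
    d=(np.array([gx,gy,gz+.159])-s["tool_pos"])*1000
    g=s["tool_pos"]+Rc.apply([0,0,.159])
    print("t",round(s["time"],2),"shift",d.round(1),"turn",np.degrees((Rt*Rc.inv()).as_rotvec()).round(2),"grasp",g.round(4),"F",s["contact_force"].round(1),"Tz",round(s["torque"][2],3),"op",round(s["opening"],4))
E
python3 - <<'E'
from h import *
m=cam("scene"); s=cam("side")
print("brush top",tri(m,(449,280),s,(170,242)), "jar",tri(m,(452,330),s,(177,300)))
go(.4878,.267,.022,202.8)
E
```

```text
brush top (array([0.7063983 , 0.34496292, 0.19268332]), np.float64(0.012833387891586693)) jar (array([0.68483771, 0.36846605, 0.0445418 ]), np.float64(0.00343291640819261))
t 2.23 shift [  -9.9   13.6 -214.1] turn [ 0.4  -0.29  9.34] grasp [0.4968 0.2523 0.2361] F [-2.3  3.2  0.1] Tz 0.003 op 0.0918
```

```bash

python3 -m creep '[[[-5,7,-30,0.2,-0.1,4.7],[-5,6,-35,0.2,-0.2,4.7],[0,0,-35,0,0,0],[0,0,-30,0,0,0],[0,0,0,0,0,0]]]' >/dev/null
python3 -c "from h import *; go(.4878,.267,.022,202.8)"
```

```text
t 2.65 shift [  2.1  -3.7 -80.2] turn [-0.17  0.28 -0.9 ] grasp [0.4864 0.2712 0.1022] F [-1.1 -0.8  0. ] Tz -0.032 op 0.0914
```

```bash

python3 -m creep '[[[2,-3.5,-25,-0.1,0.2,-0.8],[0,0,-25,0,0,0],[0,0,-20,0,0,0],[0,0,-8,0,0,0],[0,0,0,0,0,0]]]' >/dev/null
python3 -c "from h import *; go(.4878,.267,.022,202.8)"
```

```text
t 3.07 shift [-1.7  0.3 -3.6] turn [-0.1   0.19  0.13] grasp [0.49   0.267  0.0256] F [ 0.  -0.  -0.4] Tz -0.001 op 0.0923
```

Close on the bar (grip 20 N), then lift.

```bash

python3 -m creep '[[[-1.5,0,-3,-0.1,0.2,0],[0,0,0,0,0,0],[0,0,0,0,0,0],[0,0,0,0,0,0],[0,0,0,0,0,0]]]' 1 20 >/dev/null
python3 -m creep '[[[0,0,0,0,0,0],[0,0,0,0,0,0],[0,0,0,0,0,0],[0,0,0,0,0,0]]]' >/dev/null
python3 -c "from h import *; go(.4878,.267,.022,202.8)"
```

```text
t 3.82 shift [-2.6 -0.5 -8.3] turn [-0.23  0.59  0.17] grasp [0.492  0.2682 0.0303] F [ 0.7  0.2 -0.9] Tz 0.012 op 0.0386
```

```bash

python3 -m creep '[[[0,0,0,0,0,0],[0,0,0,0,0,0],[0,0,0,0,0,0],[0,0,0,0,0,0],[0,0,0,0,0,0]]]' >/dev/null
python3 -c "from h import *; go(.4878,.267,.022,202.8)"
```

```text
t 4.23 shift [-2.6 -0.6 -8.2] turn [-0.22  0.59  0.16] grasp [0.492  0.2682 0.0302] F [0.  0.1 0.3] Tz -0.023 op 0.0385
```

```bash
python3 - <<'E'
from h import *
_,a=shot("side"); _,b=shot("wrist")
cv2.imwrite("pics/g1.png",np.hstack([cv2.resize(a[240:390,180:330],(480,480),interpolation=2),cv2.resize(b[100:420,210:430],(320,480))]))
E
```

```text
(no output)
```

View pics/g1.png

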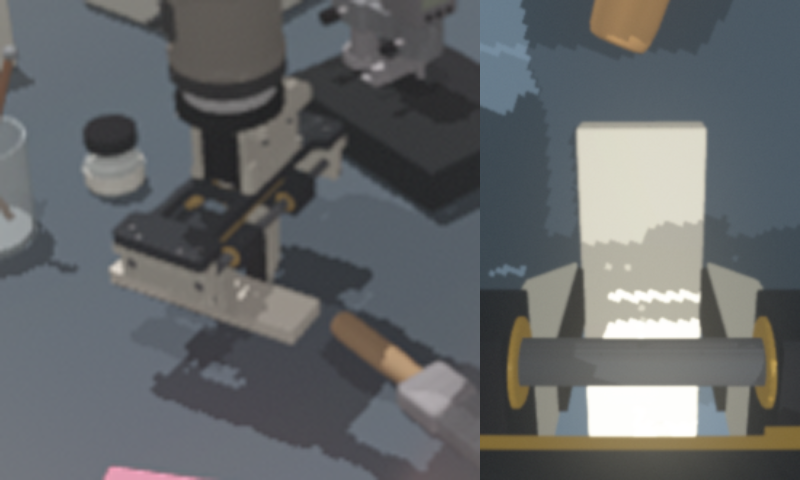

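The side crop shows the bar held between the fingers and already slightly off the table, since its shadow is detached. It is square between the pads and the spatula is clear. I lift it and swing to the front of the stand.

```bash

python3 -m creep '[[[0,0,35,0.1,0.3,0],[0,0,35,0.1,0.3,0],[0,0,30,0,0,0],[-10,-20,5,0,0,-5.5],[-15,-30,0,0,0,-5.5]]]' >/dev/null
python3 -m creep '[[[-15,-35,0,0,0,-5.5],[-12,-35,0,0,0,-5.3],[0,-35,0,0,0,0],[0,-35,0,0,0,0],[0,-30,0,0,0,0]]]' >/dev/null
python3 -c "from h import *; go(.44,.017,.12,181)"
```

```text
t 5.17 shift [  8.2 -27.7 -16.6] turn [-0.59 -0.19  0.68] grasp [0.4313 0.0464 0.1366] F [ 1.3  0.3 -1.7] Tz -0.008 op 0.0386
```

```bash

python3 -m creep '[[[8,-27,-8,-0.6,-0.2,0.7],[0,0,0,0,0,0],[0,0,0,0,0,0]]]' >/dev/null
python3 - <<'E'
from h import *
go(.44,.017,.12,181)
for n in("wrist","side"):
    m,a=shot(n); cv2.imwrite(f"pics/{n}2.png",a)
a=cv2.imread("pics/wrist2.png"); b=cv2.imread("pics/side2.png")[200:380,230:410]
cv2.imwrite("pics/v2.png",np.hstack([cv2.resize(a,(440,330)),cv2.resize(b,(330,330),interpolation=2)]))
E
```

```text
t 5.42 shift [ 1.   5.7 -8.4] turn [ 0.1  -0.02  0.34] grasp [0.439  0.011  0.1284] F [-0.3 -0.1 -1.7] Tz 0.039 op 0.0387
```

View pics/v2.png

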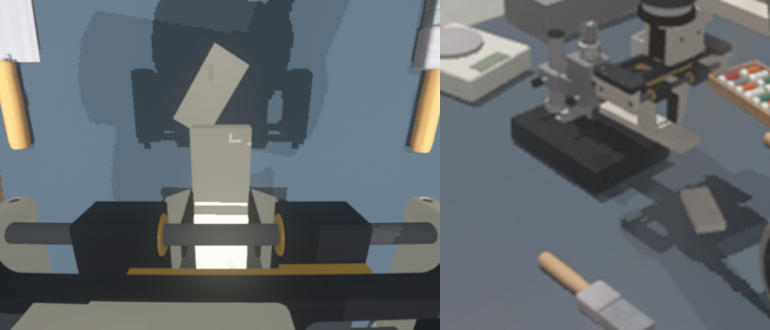

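```bash
python3 - <<'E'
from h import *
m=cam("wrist"); im=cv2.cvtColor(cv2.imread("pics/wrist2.png"),cv2.COLOR_BGR2HSV)
w=(im[...,1]<70)&(im[...,2]>100)
L=[];Rr=[]
for r in range(200,265,4):
    c=np.where(w[r,240:410])[0]+240; L.append((c[0]-.5,r)); Rr.append((c[-1]+.5,r))
print(L[::5],Rr[::5])
rows=[np.where(w[150:260,c])[0][0]+150 for c in range(300,350,5)]; print(rows)
lf=np.polyfit(*np.array(L).T[::-1],1); rf=np.polyfit(*np.array(Rr).T[::-1],1)
s=robot.observe()
for z in (.115,.12,.125,.13):
    r=np.array([190.,260.]); A=onplane(m,np.c_[np.polyval(lf,r),r],z);B=onplane(m,np.c_[np.polyval(rf,r),r],z)
    e=onplane(m,[(323,np.median(rows)-.5)],z)[0]; d=(A+B)[0]-(A+B)[1]
    print(z,"w",np.linalg.norm(A-B,axis=1).round(4),"front end",e.round(4),"yaw",np.degrees(np.arctan2(-d[1],-d[0])).round(2), "mid",((A+B)/2).round(4).tolist())
E
```

```text
[(np.float64(275.5), 200), (np.float64(239.5), 220), (np.float64(239.5), 240), (np.float64(239.5), 260)] [(np.float64(365.5), 200), (np.float64(409.5), 220), (np.float64(409.5), 240), (np.float64(409.5), 260)]
[np.int64(150), np.int64(150), np.int64(150), np.int64(150), np.int64(150), np.int64(150), np.int64(150), np.int64(181), np.int64(181), np.int64(181)]
0.115 w [0.0599 0.0822] front end [0.3692 0.0121 0.115 ] yaw 7.12 mid [[0.3863, 0.0103, 0.115], [0.4186, 0.0143, 0.115]]
0.12 w [0.0579 0.0795] front end [0.3689 0.0121 0.12  ] yaw 7.12 mid [[0.3855, 0.0103, 0.12], [0.4167, 0.0142, 0.12]]
0.125 w [0.0559 0.0769] front end [0.3687 0.0121 0.125 ] yaw 7.12 mid [[0.3846, 0.0103, 0.125], [0.4148, 0.0141, 0.125]]
0.13 w [0.054  0.0742] front end [0.3684 0.012  0.13  ] yaw 7.12 mid [[0.3838, 0.0104, 0.13], [0.4129, 0.014, 0.13]]
```

```bash
python3 - <<'E'
from h import *
m=cam("wrist"); im=cv2.imread("pics/wrist2.png").astype(int); im=cv2.GaussianBlur(im.astype(np.float32),(3,3),0)
w=(im[...,2]-im[...,0])>-3
L=[];Rr=[]
for r in range(192,262,3):
    i=323
    while w[r,i]: i-=1
    j=323
    while w[r,j]: j+=1
    L.append((i+.5,r)); Rr.append((j-.5,r))
print(L[::6],Rr[::6]); L=np.array(L);Rr=np.array(Rr)
col=im[170:200,345:363].mean(1).mean(1); print(col.round(0))
lf=np.polyfit(L[:,1],L[:,0],1); rf=np.polyfit(Rr[:,1],Rr[:,0],1)
for z in (.1,.11,.12,.13):
    r=np.array([192.,260.]); A=onplane(m,np.c_[np.polyval(lf,r),r],z);B=onplane(m,np.c_[np.polyval(rf,r),r],z)
    e=onplane(m,[(323,184)],z)[0]; d=(A+B)[0]-(A+B)[1]
    print(z,"w",np.linalg.norm(A-B,axis=1).round(4),"front end",e.round(4),"yaw",np.degrees(np.arctan2(-d[1],-d[0])).round(2), "mid",((A+B)/2).round(4).tolist())
E
```

```text
[(274.5, 192), (275.5, 210), (277.5, 228), (278.5, 246)] [(366.5, 192), (365.5, 210), (363.5, 228), (363.5, 246)]
[ 71.  71.  71.  71.  71.  72.  72.  72.  72.  77.  91. 112. 127. 134.
 137. 140. 145. 148. 150. 151. 151. 151. 151. 151. 151. 151. 151. 151.
 151. 151.]
0.1 w [0.0434 0.0422] front end [0.386  0.0124 0.1   ] yaw 1.05 mid [[0.3898, 0.0113, 0.1], [0.4243, 0.0119, 0.1]]
0.11 w [0.0408 0.0397] front end [0.3845 0.0124 0.11  ] yaw 1.05 mid [[0.388, 0.0113, 0.11], [0.4205, 0.0119, 0.11]]
0.12 w [0.0382 0.0372] front end [0.3829 0.0123 0.12  ] yaw 1.05 mid [[0.3863, 0.0113, 0.12], [0.4167, 0.0118, 0.12]]
0.13 w [0.0356 0.0347] front end [0.3814 0.0122 0.13  ] yaw 1.05 mid [[0.3846, 0.0113, 0.13], [0.4129, 0.0118, 0.13]]
```

```bash
python3 - <<'E'
from h import *
print(robot.tcp_to_tips)
b=cv2.imread("pics/side2.png")[215:285,290:390]
cv2.imwrite("pics/v3.png",cv2.resize(b,None,fx=7,fy=7,interpolation=2))
E
```

```text
0.178
```

View pics/v3.png

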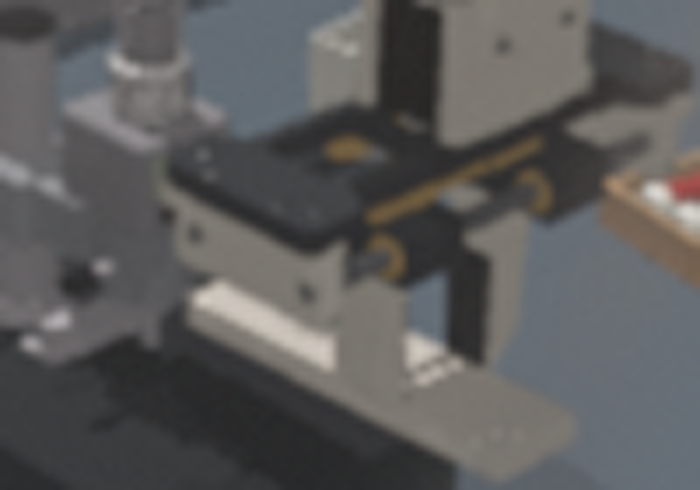

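```bash
python3 - <<'E'
from h import *
m=cam("side")
o,d=rays(m,[(316.9,261.0),(317.1,257.9),(361.1,283.9),(361.4,281.3)])
for dd,y in zip(d,(.033,.033,.0305,.0305)): print((o+dd*((y-o[1])/dd[1])).round(4))
E
```

```text
[0.5408 0.033  0.0937]
[0.5401 0.033  0.1034]
[0.3818 0.0305 0.0993]
[0.3814 0.0305 0.1069]
```

The side crop shows the bar drooping about 2° (back end 5 mm lower), with its underside about 31 mm below the grasp point. I level it, centre it in y and lower it in front of the spindle.

```bash

python3 -m creep '[[[-2,3,-12,0,-1,0.2],[-2,3,-14,0,-0.9,0.1],[0,0,-8,0,0,0],[0,0,0,0,0,0]]]' 1 30 >/dev/null
python3 - <<'E'
from h import *
go(.463,.0165,.078,181)
E
```

```text
t 5.85 shift [ 28.1  -5.5 -16.1] turn [ 0.06  2.06 -0.34] grasp [0.4406 0.0218 0.0942] F [ 0.8 -0.9 -1.6] Tz 0.043 op 0.0377
```

```bash

python3 -m creep '[[[10,-4.5,-6,0,0,-0.3],[10,0,-4,0,0,0],[0,0,-2,0,0,0],[0,0,0,0,0,0]]]' >/dev/null
python3 -c "from h import *; go(.463,.0165,.078,181)"
python3 -m creep '[[[0,0,-2,0,0,0],[0,0,0,0,0,0]]]' >/dev/null
python3 -c "from h import *; go(.463,.0165,.078,181)"
python3 -m creep '[[[0,0,-2,0,0,0],[0,0,0,0,0,0]]]' >/dev/null
python3 - <<'E'
from h import *
go(.463,.0165,.078,181)
m,a=shot("side"); cv2.imwrite("pics/side3.png",a); cv2.imwrite("pics/v4.png",cv2.resize(a[215:295,270:390],None,fx=6,fy=6,interpolation=2))
E
```

```text
t 6.18 shift [ 6.9 -3.3 -4.3] turn [ 0.03  1.94 -0.28] grasp [0.4615 0.0197 0.0824] F [-0.2 -0.3 -1.5] Tz -0.006 op 0.0374
t 6.35 shift [ 6.8 -3.7 -2.5] turn [ 0.02  1.94 -0.32] grasp [0.4616 0.0202 0.0806] F [-0.7  0.8 -1.1] Tz -0.002 op 0.038
t 6.52 shift [ 7.2 -3.9 -0.7] turn [ 0.02  1.94 -0.33] grasp [0.4612 0.0203 0.0788] F [ 0.3  0.5 -1.7] Tz -0.008 op 0.0382
```

View pics/v4.png

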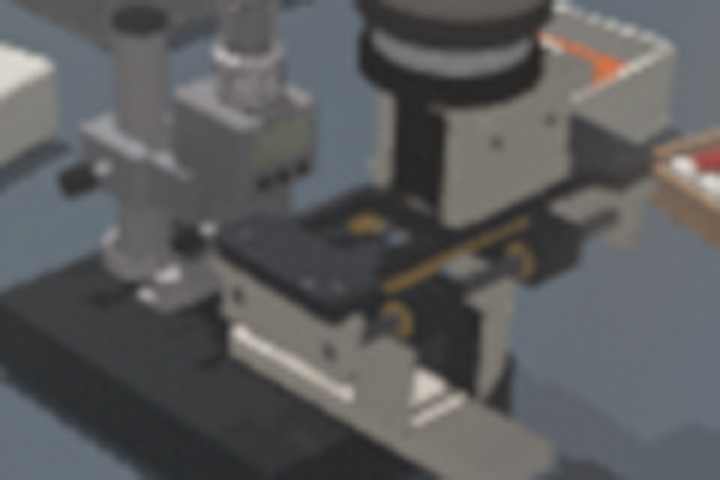

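The crop shows the bar still in front of the spindle, back-left bottom corner at about (230,352) in the crop, just over the granite. Fz is still the bar's weight, so it has not touched down yet. I lower further.

```bash

python3 - <<'E'
from h import *
m=cam("side"); o,d=rays(m,[(308.3,273.7)]); print((o+d*((.0405-o[1])/d[0,1])).round(4))
E
for i in 1 2; do python3 -m creep '[[[0,-1.5,-1.5,0,0,0],[0,0,0,0,0,0]]]' >/dev/null
python3 -c "from h import *; go(.463,.0165,.078,181)"; done
```

```text
[[0.5671 0.0405 0.0451]]
t 6.73 shift [ 7.3 -2.3  0.4] turn [ 0.03  1.98 -0.34] grasp [0.4612 0.0187 0.0777] F [ 0.2 -1.2 -1.8] Tz 0.043 op 0.038
t 6.9 shift [ 7.3 -0.5  1.9] turn [ 0.03  2.   -0.32] grasp [0.4612 0.0169 0.0762] F [-0.  -0.8 -1. ] Tz 0.029 op 0.0378
```

```bash

for i in 1 2; do python3 -m creep '[[[0,0,-1,0,0,0],[0,0,0,0,0,0]]]' >/dev/null
python3 -c "from h import *; go(.463,.0165,.078,181)"; done
```

```text
t 7.07 shift [ 7.4 -0.4  2.8] turn [ 0.02  1.98 -0.3 ] grasp [0.461  0.0168 0.0753] F [-0.5  1.   0.4] Tz -0.001 op 0.0379
t 7.23 shift [ 7.7 -0.4  3.5] turn [ 0.02  1.96 -0.31] grasp [0.4608 0.0169 0.0746] F [-0.8 -0.4  2.9] Tz 0.0 op 0.0378
```

Contact on the granite (Fz about +2.9 N). I slide it in with force checks.

```bash

python3 -m creep '[[[5,0,0,0,0,-0.3],[5,0,0,0,0,0],[0,0,0,0,0,0]]]' 1 12 >/dev/null
python3 -c "from h import *; go(.505,.017,.078,181)"
python3 -m creep '[[[5,0,0,0,0,0],[5,0,0,0,0,0],[0,0,0,0,0,0]]]' >/dev/null
python3 -c "from h import *; go(.505,.017,.078,181)"
```

```text
t 7.48 shift [41.3 -0.2  3.2] turn [ 0.01  1.56 -0.  ] grasp [0.4681 0.0171 0.0749] F [1.3 0.7 2.9] Tz 0.0 op 0.0391
t 7.73 shift [33.5 -0.5  2.6] turn [-0.01  0.98 -0.03] grasp [0.4742 0.0175 0.0755] F [1.  0.3 0.5] Tz 0.005 op 0.0394
```

```bash

python3 -m creep '[[[5,0,0,0,0,0],[5,0,0,0,0,0],[0,0,0,0,0,0]]]' >/dev/null
python3 -c "from h import *; go(.505,.017,.078,181)"
python3 -m creep '[[[5,0,0,0,0,0],[4,0,0,0,0,0],[0,0,0,0,0,0]]]' >/dev/null
python3 - <<'E'
from h import *
go(.505,.017,.078,181)
m,a=shot("side"); cv2.imwrite("pics/side5.png",a); cv2.imwrite("pics/v5.png",cv2.resize(a[230:290,270:370],None,fx=7,fy=7,interpolation=2))
E
```

```text
t 7.98 shift [24.3 -0.7  2.2] turn [-0.02  0.64 -0.03] grasp [0.4825 0.0177 0.0758] F [0.6 0.2 0.3] Tz 0.007 op 0.0393
t 8.23 shift [15.4 -0.7  2.3] turn [-0.02  0.44 -0.04] grasp [0.4908 0.0178 0.0757] F [-1.3 -0.4  3.3] Tz 0.023 op 0.0393
```

View pics/v5.png

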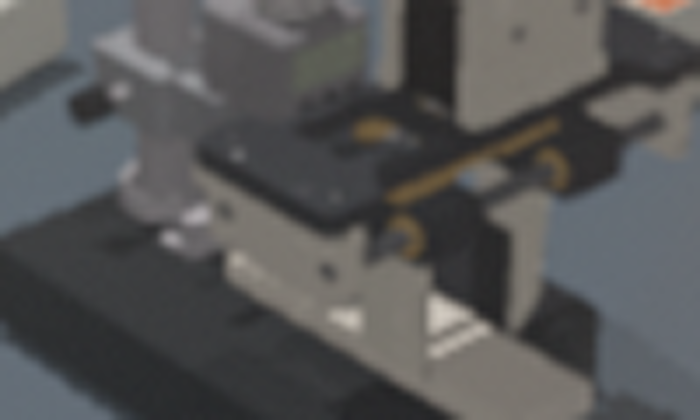

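```bash

python3 -c "
from h import *
m=cam('side'); print(onplane(m,[(302.6,269.7)],.046))"
python3 -m creep '[[[4,0,0,0,0,0],[3,0,0,0,0,0],[0,0,0,0,0,0]]]' 1 8 >/dev/null
python3 -c "from h import *; go(.505,.017,.078,181)"
for i in 1 2; do python3 -m creep '[[[2,0,0,0,0,0],[0,0,0,0,0,0]]]' >/dev/null
python3 -c "from h import *; go(.505,.017,.078,181)"; done
```

```text
[[0.59211936 0.03986319 0.046     ]]
t 8.53 shift [ 9.4 -0.9  2.3] turn [-0.03  0.23 -0.05] grasp [0.4963 0.018  0.0757] F [-0.3  0.   3.9] Tz -0.002 op 0.0397
t 8.7 shift [ 7.6 -0.9  2.2] turn [-0.04  0.16 -0.05] grasp [0.4978 0.018  0.0758] F [-1.1  0.5  3.1] Tz 0.018 op 0.0397
t 8.87 shift [ 5.8 -0.9  2.3] turn [-0.04  0.1  -0.05] grasp [0.4994 0.018  0.0757] F [-0.5 -0.3  3.1] Tz 0.049 op 0.0399
```

```bash

for i in 1 2 3 ; do python3 -m creep '[[[2,0,0,0,0,0],[0,0,0,0,0,0]]]' >/dev/null
python3 -c "from h import *; go(.505,.017,.078,181)"; done
```

```text
t 9.03 shift [ 4.  -1.   2.3] turn [-0.04  0.03 -0.06] grasp [0.5011 0.0181 0.0757] F [-0.8  0.5  3.3] Tz -0.028 op 0.0395
t 9.2 shift [ 2.2 -1.   2.3] turn [-0.04 -0.03 -0.06] grasp [0.5027 0.0181 0.0757] F [-0.7  0.   2.8] Tz 0.017 op 0.0395
t 9.37 shift [ 0.4 -1.   2.3] turn [-0.05 -0.1  -0.07] grasp [0.5044 0.0181 0.0757] F [-0.3  0.4  3.8] Tz -0.057 op 0.0396
```

```bash

for i in 1 2 3 4; do python3 -m creep '[[[2,0,0,0,0,0],[0,0,0,0,0,0]]]' >/dev/null
python3 -c "from h import *; go(.505,.017,.078,181)"; done
```

```text
t 9.53 shift [-1.5 -1.   2.2] turn [-0.05 -0.17 -0.07] grasp [0.506  0.0182 0.0758] F [-1.4  0.   3.9] Tz -0.001 op 0.0398
t 9.7 shift [-3.3 -1.1  2.2] turn [-0.05 -0.25 -0.08] grasp [0.5077 0.0182 0.0758] F [-1.  -0.5  3.6] Tz 0.047 op 0.0398
t 9.87 shift [-5.2 -1.1  2.2] turn [-0.06 -0.32 -0.08] grasp [0.5093 0.0183 0.0758] F [-1.1  0.1  4.4] Tz -0.022 op 0.0395
t 10.03 shift [-6.6 -1.2  2.4] turn [-0.06 -0.51 -0.09] grasp [0.5102 0.0183 0.0756] F [-1.4  0.   5.2] Tz -0.027 op 0.0395
```

```bash

for i in 1 2 3; do python3 -m creep '[[[2,0,0,0,0,0],[0,0,0,0,0,0]]]' >/dev/null
python3 -c "from h import *; go(.505,.017,.078,181)"; done
```

```text
t 10.2 shift [-7.7 -1.1  2.6] turn [-0.06 -0.75 -0.1 ] grasp [0.5106 0.0183 0.0755] F [-1.4 -0.1  2.7] Tz -0.027 op 0.0396
t 10.37 shift [-8.9 -1.1  2.8] turn [-0.06 -0.99 -0.11] grasp [0.5111 0.0183 0.0752] F [-0.5 -0.4  4.1] Tz -0.017 op 0.0398
t 10.53 shift [-10.   -1.2   3. ] turn [-0.07 -1.24 -0.12] grasp [0.5116 0.0183 0.075 ] F [-1.  -0.   4.4] Tz -0.004 op 0.0397
```

The grasp point has stalled while the tool tilts slightly, so the bar appears to be home. I release, back off and check.

```bash

python3 -m creep '[[[0,0,0,0,0,0],[0,0,0,0,0,0],[0,0,0,0,0,0],[0,0,0,0,0,0],[0,0,0,0,0,0]]]' -1 >/dev/null
python3 -c "from h import *; go(.505,.017,.078,181)"
python3 -m creep '[[[-8,0,20,0,1.2,0],[-20,0,30,0,0,0],[-25,0,30,0,0,0],[-25,0,30,0,0,0],[0,0,0,0,0,0]]]' >/dev/null
python3 - <<'E'
from h import *
go(.505,.017,.078,181)
m,a=shot("wrist"); cv2.imwrite("pics/w6.png",a); np.save("m6.npy",m["pose"])
m,b=shot("side"); cv2.imwrite("pics/side6.png",b)
m,c=shot("scene"); cv2.imwrite("pics/scene6.png",c)
cv2.imwrite("pics/v6.png",np.hstack([cv2.resize(a,(480,360)),cv2.resize(b[220:310,260:340],(320,360),interpolation=2)]))
E
```

```text
t 10.95 shift [-11.9  -1.    3.7] turn [-0.06 -0.97 -0.1 ] grasp [0.5142 0.0182 0.0743] F [ 0.5 -0.5 -0.4] Tz -0.001 op 0.0687
t 11.37 shift [  68.5   -0.9 -107.4] turn [-0.09 -2.46 -0.1 ] grasp [0.4297 0.0182 0.1855] F [ 1.4 -0.5  0.8] Tz 0.017 op 0.0915
```

View pics/v6.png

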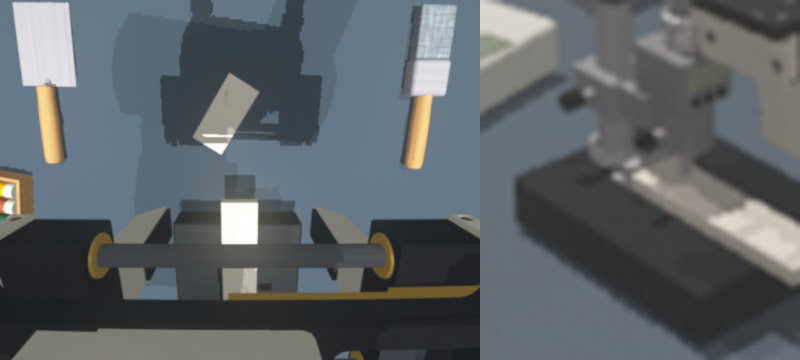

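The bar lies flat under the spindle up to the bright stop, centred on the plate and overhanging its front; the half bar, spatula and brush have not moved. I measure overhang, offset and yaw from the wrist picture.

```bash
python3 - <<'E'
from h import *
m=cam("wrist"); m["pose"]=np.load("m6.npy"); g=cv2.cvtColor(cv2.imread("pics/w6.png"),cv2.COLOR_BGR2GRAY).astype(float); g=cv2.GaussianBlur(g,(3,3),0)
print("bar col",g[255:285:2,318].round(), "plate col",g[275:300:2,265].round(),g[275:300:2,380].round())
for r in (285,295,305,312):
    d=np.diff(g[r,225:410]); L=225+np.argmax(d[:100]); Rr=225+80+np.argmin(d[80:]); 
    print(r,L,Rr,onplane(m,[(L+.5,r),(Rr+.5,r)],.060)[:,:2].round(4).tolist())
print("plate sides",g[300,228:245].round(),g[300,392:408].round())
for c in(318,):
    r=255+np.argmax(np.diff(g[255:285,c])); print("front",r,onplane(m,[(c,r+.5)],.060).round(4))
for c in(250,265,280,365,380,393):
    r=272+np.argmin(np.diff(g[272:298,c])); q=272+np.argmax(np.abs(np.diff(g[272:298,c]))); print("plate",c,r,q,onplane(m,[(c,q+.5)],.046).round(4))
# side view: back-left bottom etc
E
python3 - <<'E'
import cv2
a=cv2.imread("pics/scene6.png")
print()
E
```

```text
bar col [ 94.  89.  88.  89.  92. 120. 141. 175. 242. 252. 252. 252. 252. 252.
 252.] plate col [75. 76. 76. 69. 60. 59. 59. 60. 59. 60. 60. 64. 74.] [86. 86. 84. 74. 63. 59. 60. 60. 60. 60. 60. 62. 69.]
285 294 343 [[0.4676, -0.002], [0.4669, 0.0376]]
295 294 343 [[0.4764, -0.002], [0.4757, 0.0379]]
305 294 343 [[0.4852, -0.002], [0.4845, 0.0383]]
312 294 343 [[0.4915, -0.002], [0.4908, 0.0385]]
plate sides [68. 83. 81. 71. 67. 69. 70. 71. 71. 71. 71. 71. 71. 71. 72. 72. 72.] [ 74.  74.  74.  73.  73.  73.  73.  72.  71.  78.  94. 109. 116. 117.
 118. 118.]
front 269 [[0.454  0.0168 0.06  ]]
plate 250 281 281 [[ 0.4709 -0.0407  0.046 ]]
plate 265 281 281 [[ 0.4707 -0.028   0.046 ]]
plate 280 281 281 [[ 0.4704 -0.0152  0.046 ]]
plate 365 281 281 [[0.4692 0.0569 0.046 ]]
plate 380 281 281 [[0.4689 0.0697 0.046 ]]
plate 393 283 283 [[0.4706 0.0809 0.046 ]]
```

Bar: width 40 mm, midline y≈0.018, yaw 1.1°, front end x≈0.454, so its back end is at about 0.614 against a stop estimate of 0.612±0.003. To make sure it is home I nudge its front end gently with the closed fingers.

```bash

python3 -m creep '[[[-6,0,-25,0,-1.2,0],[-6,0,-25,0,-1.2,0],[-6,0,-25,0,0,0],[0,0,-15,0,0,0],[0,0,0,0,0,0]]]' 1 20 >/dev/null
python3 -c "from h import *; go(.428,.018,.066,181)"
```

```text
t 11.93 shift [  5.4   0.6 -17.7] turn [-0.14 -0.21 -0.06] grasp [0.4221 0.0178 0.0837] F [ 0.5  0.3 -1.1] Tz -0.002 op 0.0634
```

```bash

python3 -m creep '[[[0,0,0,0,0,0],[0,0,0,0,0,0],[0,0,0,0,0,0],[0,0,0,0,0,0],[0,0,0,0,0,0]]]' >/dev/null
python3 -m creep '[[[0,0,0,0,0,0],[0,0,0,0,0,0],[0,0,0,0,0,0],[0,0,0,0,0,0],[0,0,0,0,0,0]]]' >/dev/null
python3 -m creep '[[[5,0,-10,0,-0.2,0],[0,0,-7,0,0,0],[0,0,0,0,0,0]]]' >/dev/null
python3 -c "from h import *; go(.440,.018,.066,181)"
python3 -m creep '[[[4,0,0,0,0,0],[2,0,0,0,0,0],[0,0,0,0,0,0]]]' >/dev/null
python3 -c "from h import *; go(.440,.018,.066,181)"
```

```text
t 13.02 shift [ 9.4  0.8 -1.8] turn [-0.11  0.2  -0.07] grasp [0.4312 0.0175 0.0678] F [-0.6 -0.2 -0.1] Tz 0.006 op 0.0003
t 13.27 shift [ 3.2  0.8 -1.7] turn [-0.12  0.11 -0.07] grasp [0.4371 0.0176 0.0677] F [-1.2  0.2 -0.7] Tz -0.014 op 0.0006
```

```bash

for i in 1 2 3 4 5 6; do python3 -m creep '[[[1.5,0,0,0,0,0],[0,0,0,0,0,0]]]' >/dev/null
python3 -c "from h import *; go(.4445,.018,.066,181)"; done
```

```text
t 13.43 shift [ 5.9  0.8 -2.1] turn [-0.12  0.14 -0.07] grasp [0.439  0.0175 0.0681] F [ 0.3 -0.  -0.2] Tz -0.041 op 0.0006
t 13.6 shift [ 4.2  0.8 -2.3] turn [-0.11  0.17 -0.07] grasp [0.4408 0.0175 0.0683] F [-0.2  0.3 -0.2] Tz -0.028 op 0.0003
t 13.77 shift [ 2.6  0.8 -2.5] turn [-0.11  0.18 -0.07] grasp [0.4425 0.0175 0.0685] F [-0.5  0.7 -0.3] Tz -0.015 op 0.0003
t 13.93 shift [ 1.4  0.7 -2.4] turn [-0.12  0.09 -0.08] grasp [0.4434 0.0176 0.0684] F [ 0.5 -0.6 -0.3] Tz 0.025 op 0.0006
t 14.1 shift [ 0.8  0.7 -2.2] turn [-0.13 -0.12 -0.09] grasp [0.4434 0.0177 0.0682] F [0.6 0.2 0.4] Tz 0.012 op 0.0002
t 14.27 shift [ 0.2  0.6 -1.9] turn [-0.14 -0.32 -0.1 ] grasp [0.4435 0.0178 0.0679] F [-0.1  0.1 -0.6] Tz -0.018 op 0.0004
```

The fingers stall at the bar's front end (0.453), so the bar is home. Before gripping the cap, I check where the fingertips really are relative to the grasp point (from the earlier side picture), while backing away.

```bash

python3 -m creep '[[[-15,0,0,0,0.3,0],[-15,0,20,0,0,0],[0,0,35,0,0,0],[0,0,40,0,0,0],[0,0,40,0,0,0]]]' -1 >/dev/null
python3 -m creep '[[[0,0,40,0,0,0],[0,0,20,0,0,0],[0,0,10,0,0,0],[0,0,0,0,0,0]]]' >/dev/null
python3 - <<'E'
from h import *
m=cam("side"); o,d=rays(m,[(342.9,273.6)])
for y in(.032,.045): print((o+d*((y-o[1])/d[0,1])).round(4), "tool then at grasp z .1284, tip nominal .1094")
go(.5817,.0171,.26,181)
for n,pt in (("wrist",None),):
    mm,a=shot("side"); cv2.imwrite("pics/side7.png",a)
s=robot.observe(); T=R.from_euler("xyz",s["tool_rot"])
for y in(-.05,.05): print(proj(cam("side"),s["tool_pos"]+T.apply([0,y,.178])))
c=proj(cam("side"),s["tool_pos"]+T.apply([0,0,.17]))[0].astype(int); print(c)
cv2.imwrite("pics/v7.png",cv2.resize(a[c[1]-60:c[1]+40,c[0]-60:c[0]+70],None,fx=6,fy=6,interpolation=2)); print(c-[60,60])
E
```

```text
[[0.4435 0.032  0.1001]] tool then at grasp z .1284, tip nominal .1094
[[0.4306 0.045  0.1114]] tool then at grasp z .1284, tip nominal .1094
t 15.02 shift [168.6  -0.5 -23.7] turn [-0.13 -0.01 -0.06] grasp [0.4131 0.018  0.2837] F [-0.5 -0.3  0.5] Tz 0.05 op 0.0556
[[373.45653423 210.52065867]]
[[343.55766356 222.45595073]]
[359 213]
[299 153]
```

View pics/v7.png

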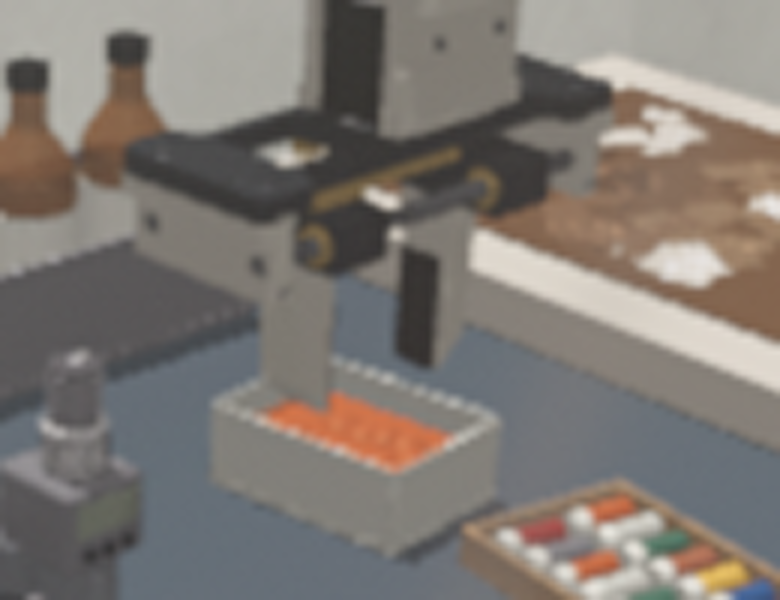

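```bash
python3 - <<'E'
from h import *
s=robot.observe(); T=R.from_euler("xyz",s["tool_rot"]); m=cam("side")
for L in(.178,.184,.190):
    for x in(.0095,-.0095): print(L,x,*[proj(m,s["tool_pos"]+T.apply([x,y,L]))[0].round(1) for y in(.0278,.0350,.042,-.0278)])
print(s["opening"])
E
```

```text
0.178 0.0095 [353.5 221. ] [351.3 221.9] [349.1 222.8] [370.1 214.3]
0.178 -0.0095 [347.5 218.4] [345.3 219.2] [343.1 220.1] [364.1 211.8]
0.184 0.0095 [353.4 223.4] [351.2 224.4] [349.  225.2] [370.  216.7]
0.184 -0.0095 [347.4 220.8] [345.2 221.6] [343.  222.5] [364.  214.1]
0.19 0.0095 [353.3 225.8] [351.1 226.8] [348.9 227.7] [369.8 219. ]
0.19 -0.0095 [347.3 223.1] [345.1 224. ] [342.9 224.9] [363.8 216.5]
0.05991178004061454
```

The last crop shows the tip of the far finger pad at about (365–371, 212–214), matching a tip length of 178 mm. Now I move over the cap, pre-rotated about 75° anticlockwise so one grasp covers the whole turn.

```bash

python3 -m creep '[[[15,0,0,0,0,7],[15,0,0,0,0,7],[15,0,0,0,0,7],[15,0,0,0,0,7],[15,0,0,0,0,7]]]' -1 >/dev/null
python3 -m creep '[[[15,0,0,0,0,7],[15,0,0,0,0,7],[15,0,0,0,0,7],[15,0,0,0,0,7],[15,0,0,0,0,7]]]' >/dev/null
python3 -m creep '[[[10,0,0,0,0,4],[0,0,0,0,0,0],[0,0,0,0,0,0]]]' >/dev/null
python3 - <<'E'
from h import *
go(.5817,.0171,.209,256); print(robot.observe()["qpos"].round(2))
m,a=shot("wrist"); cv2.imwrite("pics/w8.png",a); np.save("m8.npy",m["pose"])
m,b=shot("side");cv2.imwrite("pics/side8.png",b)
mm=cam("wrist"); print("cap top proj",proj(mm,(.5817,.0171,.2135)),proj(mm,(.5817,.0171,.1855)))
E
```

```text
t 16.15 shift [  1.1  -0.7 -50. ] turn [ 0.33 -1.65 -1.08] grasp [0.5761 0.0169 0.259 ] F [-0.3 -0.4 -1.1] Tz 0.019 op 0.0914
[-0.1   0.44  1.33 -0.01  1.4  -3.01]
cap top proj [[308.97001407 277.27453985]] [[309.21703364 260.16130642]]
```

```bash
python3 - <<'E'
from h import *
m=cam("wrist"); m["pose"]=np.load("m8.npy")
g=cv2.medianBlur(cv2.cvtColor(cv2.imread("pics/w8.png"),cv2.COLOR_BGR2GRAY),5)
x0,y0=250,200; c=cv2.HoughCircles(g[y0:330,x0:370],cv2.HOUGH_GRADIENT,1,5,param1=80,param2=12,minRadius=18,maxRadius=34)
for q in c[0][:6]: u=(q[0]+x0,q[1]+y0); print(u,q[2],onplane(m,[u],.2135)[0].round(4),onplane(m,[u],.1855)[0].round(4))
E
```

```text
(np.float32(303.5), np.float32(276.5)) 20.4 [0.585  0.0157 0.2135] [0.5883 0.027  0.1855]
(np.float32(299.5), np.float32(269.5)) 26.6 [0.5861 0.0111 0.2135] [0.5896 0.0217 0.1855]
(np.float32(304.5), np.float32(264.5)) 19.9 [0.5827 0.0088 0.2135] [0.5857 0.0191 0.1855]
(np.float32(304.5), np.float32(256.5)) 23.6 [0.5816 0.0043 0.2135] [0.5844 0.0138 0.1855]
(np.float32(304.5), np.float32(271.5)) 25.2 [0.5837 0.0129 0.2135] [0.5868 0.0238 0.1855]
(np.float32(295.5), np.float32(266.5)) 33.4 [0.5879 0.0088 0.2135] [0.5916 0.0191 0.1855]
```

The first Hough circle, cap top at about (0.585, 0.016), agrees within 3 mm with the triangulation. The stop contact also implies x≈0.584, so I use (0.584, 0.0165) and descend.

```bash

python3 -m creep '[[[3,-1,-12,0.3,-1.6,0],[0,0,-15,0,0,0],[0,0,-12,0,0,0],[0,0,0,0,0,0],[0,0,0,0,0,0]]]' >/dev/null
python3 -c "from h import *; go(.584,.0165,.210,256)"
```

```text
t 16.67 shift [  3.7  -0.5 -10.1] turn [ 0.04  0.09 -0.58] grasp [0.5806 0.0169 0.2201] F [ 0.5  0.7 -0.2] Tz 0.053 op 0.0919
```

```bash

python3 -m creep '[[[3,0,-6,0,0,0],[0,0,-3,0,0,0],[0,0,0,0,0,0],[0,0,0,0,0,0]]]' 0 8 >/dev/null
python3 -c "from h import *; go(.584,.0165,.210,256)"
python3 -m creep '[[[0,0,0,0,0,0],[0,0,0,0,0,0],[0,0,0,0,0,0],[0,0,0,0,0,0],[0,0,0,0,0,0]]]' >/dev/null
python3 -c "from h import *; go(.584,.0165,.210,256)"
```

```text
t 17.0 shift [ 0.8 -0.5 -2.8] turn [ 0.06  0.28 -0.48] grasp [0.584  0.0168 0.2128] F [0.3 0.1 0. ] Tz 0.001 op 0.0697
t 17.42 shift [ 0.6 -0.5 -4. ] turn [ 0.07  0.41 -0.47] grasp [0.5846 0.0169 0.214 ] F [-0.4  1.   1.2] Tz -0.078 op 0.0464
```

```bash

python3 -m creep '[[[0,0,-2,0,0,0],[0,0,-1,0,0,0],[0,0,0,0,0,0],[0,0,0,0,0,0],[0,0,0,0,0,0]]]' 1 8 >/dev/null
python3 -c "from h import *; go(.584,.0165,.210,256)"
python3 -m creep '[[[0,0,-1,0,0,0],[0,0,0,0,0,0],[0,0,0,0,0,0],[0,0,0,0,0,0],[0,0,0,0,0,0]]]' >/dev/null
python3 -c "from h import *; go(.584,.0165,.210,256)"
```

```text
t 17.83 shift [ 0.6 -0.5 -0.7] turn [ 0.07  0.4  -0.47] grasp [0.5845 0.0168 0.2107] F [-0.2  0.4  0.3] Tz -0.025 op 0.0238
t 18.25 shift [ 0.7 -0.6 -0.8] turn [ 0.08  0.45 -0.47] grasp [0.5845 0.0168 0.2108] F [-1.3 -0.7  1.6] Tz 0.002 op 0.0239
```

Cap gripped (23.9 mm, tips about 192 mm high, above the thimble). The gap is at least 3 mm, so the first ~100° are free; I log the moment.

```bash

for i in 1 2 3; do python3 -m creep '[[[0,0,0,0,0,-6],[0,0,0,0,0,-6],[0,0,0,0,0,-6],[0,0,0,0,0,-6],[0,0,0,0,0,-6]]]' >/dev/null
python3 -c "from h import *; go(.584,.0165,.210,256)"; done
```

```text
t 18.67 shift [ 0.5 -1.  -0.8] turn [ 0.13  0.47 30.68] grasp [0.5847 0.0168 0.2108] F [-0.2  0.2  0.7] Tz -0.002 op 0.0239
t 19.08 shift [ 0.1 -1.3 -0.7] turn [ 0.19  0.49 62.23] grasp [0.5847 0.0167 0.2108] F [0.5 0.5 0.4] Tz 0.008 op 0.0234
t 19.5 shift [-0.4 -1.4 -0.8] turn [ 0.26  0.52 93.78] grasp [0.5848 0.0166 0.2108] F [-0.4  1.   0.1] Tz 0.024 op 0.0237
```

```bash
cat > lg.py <<'E'
from h import *
s=robot.observe(); y=(256-np.degrees(s["tool_rot"][2]))%360
open("log.txt","a").write(f"{y:.1f} {s['torque'][2]:.4f} {s['joint_efforts'][5]:.5f}\n")
E
for i in $(seq 20); do python3 -m creep '[[[0,0,0,0,0,-3]]]' >/dev/null; python3 lg.py; done; tail -20 log.txt; python3 -c "from h import *; go(.584,.0165,.210,256)"
```

```text
97.1 0.1190 -0.21177
100.3 -0.0465 -0.79958
103.4 0.0367 -0.82741
106.6 0.0293 -0.85728
109.8 -0.0024 -0.86074
112.9 -0.0668 -0.86226
116.1 -0.0234 -0.86303
119.2 0.0706 -0.86221
122.4 -0.0309 -0.86206
125.5 -0.0081 -0.86203
128.7 -0.0406 -0.86206
131.8 -0.0214 -0.86172
135.0 -0.0093 -0.85820
138.2 0.0331 -0.85298
141.3 0.0087 -0.84880
144.5 -0.0464 -0.84506
147.6 0.0496 -0.84113
150.8 0.0294 -0.83713
153.9 0.0547 -0.83481
157.1 0.0422 -0.84844
t 21.17 shift [-1.4 -1.1 -0.8] turn [  0.5    0.56 157.07] grasp [0.5846 0.0163 0.2108] F [0.1 0.2 0. ] Tz 0.042 op 0.024
```

The last joint's effort is far cleaner than the moment. It is flat until about 132°, then rises by about 0.027 N m up to 154° and drops: the clutch torque profile (0.015→0.04). I go on 30° to see whether it repeats with the 30° click period.

```bash

for i in $(seq 10); do python3 -m creep '[[[0,0,0,0,0,-3]]]' >/dev/null; python3 lg.py; done; tail -10 log.txt; python3 -c "from h import *; go(.584,.0165,.210,256)"
```

```text
160.2 -0.0135 -0.84967
163.4 -0.0164 -0.85103
166.5 0.0127 -0.85251
169.7 0.0284 -0.85398
172.9 0.0305 -0.85532
176.0 0.0368 -0.85650
179.2 0.0227 -0.85250
182.3 0.0446 -0.83865
185.5 0.0465 -0.84563
188.6 0.0719 -0.84707
t 22.0 shift [-1.7 -0.7 -0.8] turn [  -0.63   -0.52 -171.37] grasp [0.5845 0.0163 0.2108] F [-0.7 -0.1  0.9] Tz 0.072 op 0.0238
```

Peaks recur at 154° and 183° (a 30° period) and the mean moment rose from about 0 to 0.034 N m, so the clutch is slipping: now about 0.6–1.05 rad. Another 63° (two clicks) leaves a good margin both ways.

```bash

for i in $(seq 21); do python3 -m creep '[[[0,0,0,0,0,-3]]]' >/dev/null; python3 lg.py; done; tail -21 log.txt | cut -d' ' -f1,3 | paste -sd';'; python3 -c "from h import *; go(.584,.0165,.210,256)"
```

```text
191.8 -0.84875;194.9 -0.85035;198.1 -0.85181;201.2 -0.85300;204.4 -0.85448;207.6 -0.85524;210.7 -0.84364;213.9 -0.84296;217.0 -0.84525;220.2 -0.84707;223.3 -0.84850;226.5 -0.85001;229.6 -0.85165;232.8 -0.85318;236.0 -0.85458;239.1 -0.85075;242.3 -0.84252;245.4 -0.84359;248.6 -0.84556;251.7 -0.84734;254.9 -0.84909
t 23.75 shift [-1.9  0.4 -0.8] turn [  -0.63   -0.24 -105.12] grasp [0.5844 0.0165 0.2108] F [-0.2 -0.   1.4] Tz 0.067 op 0.0238
```

Four click events (154°, 183°, 211°, 242°), so the slip is about 1.8–2.2 rad. I let go and lift straight off.

```bash

python3 -m creep '[[[0,0,0,0,0,0],[0,0,0,0,0,0],[0,0,0,0,0,0],[0,0,0,0,0,0],[0,0,0,0,0,0]]]' -1 >/dev/null
python3 -m creep '[[[0,0,0,0,0,0],[0,0,5,0,0,0],[0,0,15,0,0,0],[0,0,20,0,0,0],[0,0,0,0,0,0]]]' >/dev/null
python3 -m creep '[[[0,0,20,0,0,0],[-10,0,30,0,0,0],[-30,0,30,0,0,0],[-30,0,20,0,0,0],[0,0,0,0,0,0]]]' >/dev/null
python3 - <<'E'
from h import *
go(.5,.0165,.3,181)
m,a=shot("side"); cv2.imwrite("pics/s9.png",a); m,b=shot("scene"); cv2.imwrite("pics/c9.png",b)
w8=cv2.imread("pics/w8.png"); m,w=shot("wrist"); cv2.imwrite("pics/w9.png",w)
print(proj(cam("wrist"),(.584,.0165,.2)))
cv2.imwrite("pics/v9.png",np.vstack([np.hstack([cv2.resize(a[200:310,262:372],(360,360),interpolation=2),cv2.resize(b[215:335,250:350],(300,360),interpolation=2)]),np.hstack([cv2.resize(w8[200:330,230:390],(330,230)),cv2.resize(w,(330,230))])]))
E
```

```text
t 25.0 shift [-13.7   0.4 -52. ] turn [  1.54  -0.32 179.55] grasp [0.511  0.0166 0.352 ] F [ 2.5 -0.2  1.4] Tz -0.085 op 0.0917
[[324.44104294 135.32746078]]
```

View pics/v9.png

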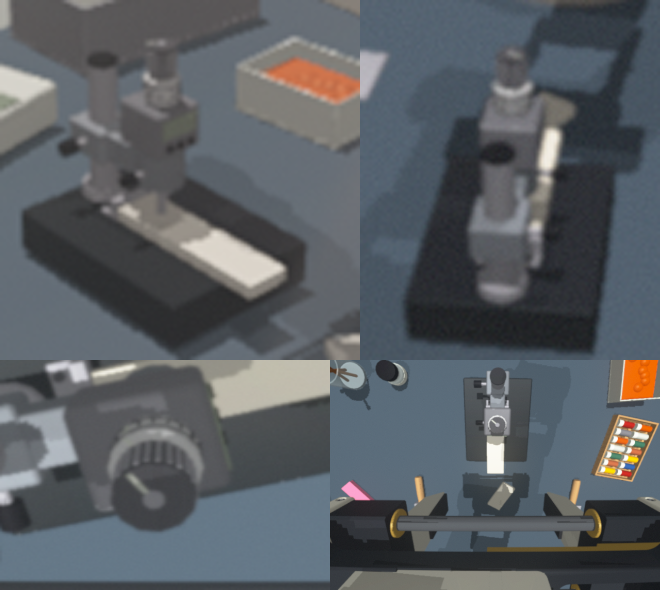

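The final picture shows the bar flat, centred, its end at the stop, the spindle down on it, the fingers clear, and the half bar, tray, tub and jars in their places. I hand in.

```bash
python3 -c "
from cell import robot
print(robot.hand_in())"
```

```text
the job is handed in; nothing more can be done
None
```

I laid the bar flat under the spindle, slid it back against the stop and closed the spindle with the ratchet cap alone. I then let go, backed off and handed in at about 25 s. No verdict came back.

- **Bar position:** after I let go of it, the wrist view gave its midline at y ≈ 0.018 m, against 0.0165–0.017 m for the spindle. Its yaw was 1.1°, about that of the stand. Its back end came out at x ≈ 0.614 m, and I had estimated the stop at 0.612 m, within the camera error of about 2–3 mm. A gentle push on the front end then stalled at once, so I take the bar as home against the stop.
- **Clutch:** the last joint's effort first rose at about 132° of cap turn and peaked at 154°, 183°, 211° and 242°, one click period apart. I stopped at 255°, which puts the slip at about 1.8–2.2 rad, or three to four clicks. The wrist moment also rose from about 0 to about 0.03 N m.
- **After release:** the last picture shows the spindle down on the bar, the gripper clear and the bystanders in view where they were.

- **Not confirmed:** I inferred the slip from joint effort and did not check it against the white marks. The remaining spindle force can't be measured from here, and the push force on the stop was only seen through the noisy wrist reading (a few newtons at most).
- **Grasp:** the arm rose about 8 mm while first closing on the bar. The grasp was shallow and the bar drooped about 2° until I levelled it and set it down.

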